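Refill the cap feeder from the scoop tray

TASK

The cap feeder is running low: slide its cover fully open, pick up the blue tray of orange caps by its bar and tip all five caps over its open end into the hopper. Then stand the empty tray upright in the middle of the black mat again and let go, leaving the cover open and the bottle, tape roll and wrench undisturbed.

Things in the scene. Friction and masses are not known exactly. Their poses are not given: they have to be found in the camera images.
- hopper: fixed stainless open box 210 (its x) x 200 mm (its y), walls 5 mm, rim 140 mm up; origin on the table under its centre. Inner floor slopes from 60 mm up at -x to 20 mm at +x. A motor, 85 mm high, sticks out 85 mm from the +x wall. Two dark rails at rim height, 14 mm wide along the x sides, run 220 mm past the +y wall. Blue panel on its -y wall
- hopper_mouth (a point): centre of the hopper's mouth, at rim height; axes as the hopper's (x across the slide direction, y along it)
- cover (a joint): sliding aluminium cover over the hopper (230 x 200 x 5 mm, top 147 mm above the table). Joint value in m: 0 fully shut, 0.200 fully open at its end stop; it slides level along the hopper's +y, off the mouth and onto the rails. It resists with about 2.5 N and stays where it is left
- cover_handle (a point): middle of the cover's yellow handle: an upright bar 80 mm long (across the slide, hopper x), 16 mm thick (along the slide, hopper y), its top 12 mm above this point and the cover's plate 22 mm below it (this point is 169 mm above the table). With the cover shut it is 50 mm to the -y side of the mouth's centre. Axes as the hopper's
- mat: fixed black rubber mat, 240 x 240 x 4 mm, on which the tray starts and ends; origin at the centre of its underside
- tray: blue scoop tray, 200 mm long (its x), 150 mm wide (166 over the posts), 4 mm thick, walls 50 mm high at back and sides; its +x end is open: caps slide out there when it is tipped that way (they slide from some 15 to 25 degrees of tilt). A black carrying bar crosses it from side to side above the middle, on two posts. 0.25 to 0.5 kg empty. Origin: centre of its underside; z up
- tray_grip (a point): middle of the tray's carrying bar: 95 mm above the tray's underside, midway along it. The bar runs along the tray's y, is 16 mm thick (along the tray's x) and 24 mm high (12 mm above and below this point). Axes as the tray's
- tray_lip (a point): middle of the underside edge at the tray's open pouring end, 100 mm along +x from the tray's origin; axes as the tray's
- cap0: orange screw cap, a disc 54 mm in diameter and 30 mm high, 30 g, with a yellow spot on its flat top; one of five alike, all standing loose in the tray. Origin: centre of its underside
- cap1: orange screw cap, a disc 54 mm in diameter and 30 mm high, 30 g, with a yellow spot on its flat top; one of five alike, all standing loose in the tray. Origin: centre of its underside
- cap2: orange screw cap, a disc 54 mm in diameter and 30 mm high, 30 g, with a yellow spot on its flat top; one of five alike, all standing loose in the tray. Origin: centre of its underside
- cap3: orange screw cap, a disc 54 mm in diameter and 30 mm high, 30 g, with a yellow spot on its flat top; one of five alike, all standing loose in the tray. Origin: centre of its underside
- cap4: orange screw cap, a disc 54 mm in diameter and 30 mm high, 30 g, with a yellow spot on its flat top; one of five alike, all standing loose in the tray. Origin: centre of its underside
- bottle: bystander: white bottle with blue cap, 60 mm in diameter, 150 mm high, standing. Origin: centre of its underside
- roll: bystander: roll of paper tape standing on end, 90 mm in diameter, 60 mm high. Origin: centre of its underside
- wrench: bystander: steel wrench 160 mm long lying on the table. Origin: centre of its underside

How it is judged:
On the way, in this order (a step that is already met when the one before it is completed fails the run):
1. the hopper's cover is slid fully open (within 25 mm of its stop) (value of joint cover above 0.175 m), for 0.2 s.
2. the tray is tipped by more than 11 degrees with its lip over or close to the hopper's mouth (angle between tray's own z axis and vertical above 0.2 rad and horizontal distance between tray_lip and hopper_mouth below 0.14 m), for 0.1 s.
3. all five caps are in the hopper (x of cap0 in the frame of hopper between -0.1 and 0.1 m and y of cap0 in the frame of hopper between -0.095 and 0.095 m and z of each of cap0, cap1, cap2, cap3, cap4 in the frame of hopper below 0.125 m and x of cap1 in the frame of hopper between -0.1 and 0.1 m and y of cap1 in the frame of hopper between -0.095 and 0.095 m and x of cap2 in the frame of hopper between -0.1 and 0.1 m and y of cap2 in the frame of hopper between -0.095 and 0.095 m and x of cap3 in the frame of hopper between -0.1 and 0.1 m and y of cap3 in the frame of hopper between -0.095 and 0.095 m and x of cap4 in the frame of hopper between -0.1 and 0.1 m and y of cap4 in the frame of hopper between -0.095 and 0.095 m), for 0.2 s.
At the end, for the whole second after the job is handed in: All five caps lie at rest inside the hopper below its rim; the cover is open to within 25 mm of its stop; the empty tray stands upright and at rest on the mat, its centre within 50 mm of the mat's centre; bottle, roll and wrench are within 30 mm of where they started (all of step 3 and value of joint cover above 0.175 m and angle between tray's own z axis and vertical below 0.1 rad and horizontal distance between tray and mat below 0.05 m and height (world z) of tray below 0.012 m and linear speed of tray below 0.02 m/s and linear speed of each of cap0, cap1, cap2, cap3, cap4 below 0.05 m/s); the robot touches nothing.
It fails at once if the bottle, the tape roll or the wrench is moved more than 30 mm or knocked over (distance of any of bottle, roll, wrench from where it was at the start of the episode above 0.03 m or angle between any of bottle, roll's own z axis and vertical above 0.5 rad).
It also fails if it takes over 67 s, if anything falls off the work surface, if the arm or the gripper's body presses on something with over 40 N, if the wrist force passes 120 N, or if a joint passes its speed limit or range.

ROBOT

A 7-joint arm with a two-finger parallel gripper is mounted at the origin on the work surface. World frame = base frame: x ahead of the robot, y to its left, z up, the work surface at z = 0. Lengths are in m, angles in rad, forces in N, time in s.
With the tool pointing down it reaches from about 0.4 to 0.85 m from the base axis. Payload 10.4 kg.
Tool frame: the origin (TCP) lies at the very end of the fingers, on their centre line; the grasp point (between the pads) lies 19 mm behind it (r.pinch_z is the distance from the TCP to the grasp point, in m); z points along the fingers, y is the line along which they close (so a half turn about z gives the same grasp; the last joint's range is limited). The gripper opens to 87 mm and grips with 3 to 60 N. Pads are 19 mm wide; open, the fingers measure 117 mm over their backs; the gripper's body (75 mm by 190 mm) begins 51 mm behind the grasp point.
Start: joints at [-1.308, 0.332, -0.065, 1.46, 0.022, 1.35, -0.088], TCP at [0.176, 0.6, 0.223] pointing down, gripper open.
Joint ranges: [-2.6, 2.6], [-0.5, 2.12], [-1.47, 1.34], [0.16, 2.42], [-1.27, 4.41], [0.06, 2.06], [-2.6, 2.6]. Speed limits (rad/s): [2.22, 2.22, 2.79, 2.79, 3.14, 3.14, 3.14].

INTERFACE

Orientations are given as a unit quaternion [x, y, z, w].
In Python, from bench import r, camera gives the robot as it stands. The module is installed in compiled form; this text tells all that it offers.
- The arm moves only by the shell command python3 -m pendant 'ROWS' [FORCE]. ROWS is JSON, a list of rows, each an object with "dp": the shift along the tool's x, y, z as a fraction of full scale, a list of three; "rotation": the turn, a rotation vector about the tool's x, y, z as a fraction of full scale, a list of three; "jaw": the opening, from 0 (shut) to 1 (fully open). A call has 1 to 8 rows; each row is the pose to reach, as a shift and turn from the pose commanded when the call began, along the tool's axes at that moment, turning the shorter way round; what a row does not reach only later rows make up. Full scale, the value 1, is 0.15 m for a shift and 2 pi rad for a turn. A row lasts 1/8 s, in which the tool goes at most 62.5 mm and 10.7 degrees, less where a joint would pass 70% of its speed; a pose out of reach is approached as far as the arm can. A call with a number of a shift or a turn outside -1 to 1 is refused whole. A call with a gripper value outside its range is refused whole. The fingers move at their own pace and stop on an object; FORCE is the grip in N (left out, the last holds). Time passes only in rows, so rows that repeat a pose let the fingers close. It gives the time, the measured TCP pose, the force, the opening and the grip force at its end, in the units of the state.
- r.read_state(): the state, without advancing time (a new reading comes with each control period).
- camera(name): name is "scene" or "top"; returns a dict with "image" (480x640x3 uint8, red, green, blue), "z_map" (480x640 float32, m along the optical axis (not along the pixel's ray), 0 where there is no reading), "mtx" (3x3 intrinsics, pixels), "T" (4x4, takes a point from camera to world coordinates). Camera axes: x right, y down, z forward; pixel columns grow to the right and rows downward; lengths in m; the calibration is good to about 2 mm. A picture is of the moment at which its call begins.
- r.close_job(): hands the job in; it is judged then, once.
The state is a dict: "time": time; "joint_positions": joint angles; "joint_vel": joint speeds; "joint_torque": joint torques, N m; "ee_pos": TCP position; "eef_rot": TCP orientation; "ft_force": force on the tool from outside, world axes, zero at the start; "torque": the same for the moment, N m; "width": finger opening in m; "grip_force": force on a finger pad.
Only numpy, scipy, OpenCV 4.12 (cv2) and the standard library are available. Lean on these libraries where they do the work, as an engineer would, in place of code of your own. Each camera call takes 0.05 s, during which the arm holds its last target. There are 200 camera calls.

## Working session

There is one attempt and no reset: what is moved stays moved. The work goes in short steps, Python scripts to look and compute and a shell command to move; the robot and the scene stay as the last step left them, time stands still between calls to the robot, and variables do not carry over. Pictures are saved under pics/ and viewed, at most 10 in all, crops included, and the job is handed in when it is done.

```bash
mkdir -p pics; ls
python3 - <<'E'
from bench import r,camera
import cv2,numpy as np
for n in("top","scene"):
    c=camera(n); cv2.imwrite(f"pics/{n}0.png",c["image"][:,:,::-1]); np.savez(f"{n}0.npz",**c); print(n,c["mtx"].tolist(),np.round(c["T"],3).tolist())
s=r.read_state(); print({k:np.round(v,3).tolist() for k,v in s.items()}, r.pinch_z)
E
```

```text
pics
top [[470.6390414643471, 0.0, 324.2739720829298], [0.0, 470.6390414643471, 234.385757136982], [0.0, 0.0, 1.0]] [[-0.009, -0.987, 0.161, 0.424], [-1.0, 0.008, -0.008, -0.049], [0.006, -0.161, -0.987, 0.943], [0.0, 0.0, 0.0, 1.0]]
scene [[557.6085023347232, 0.0, 311.37765025557593], [0.0, 557.6085023347232, 250.0552165601733], [0.0, 0.0, 1.0]] [[0.185, 0.792, -0.582, 1.249], [0.983, -0.158, 0.097, -0.154], [-0.016, -0.589, -0.808, 1.131], [0.0, 0.0, 0.0, 1.0]]
{'time': 0.1, 'joint_positions': [-1.308, 0.333, -0.065, 1.461, 0.022, 1.35, -0.088], 'joint_vel': [0.0, -0.002, 0.001, -0.001, -0.001, 0.0, -0.001], 'joint_torque': [0.002, -62.454, 0.025, -39.072, -0.061, 0.037, 0.0], 'ee_pos': [0.176, 0.599, 0.222], 'eef_rot': [0.142, 0.99, -0.001, -0.0], 'ft_force': [1.109, 0.089, -0.131], 'torque': [-0.04, 0.014, 0.016], 'grip_force': 0.0, 'width': 0.087} 0.0187
```

View pics/top0.png

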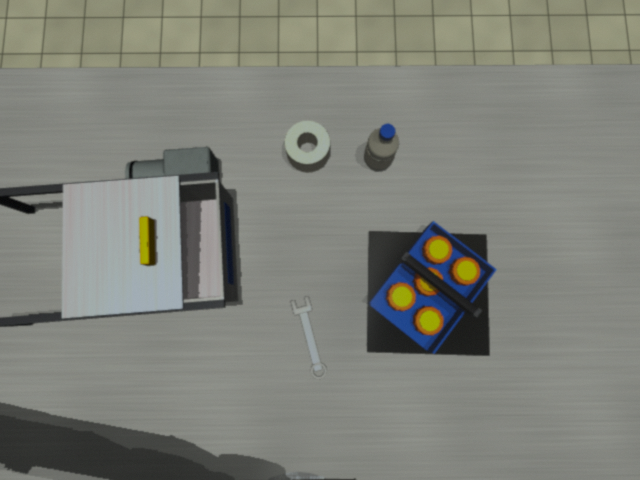

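View pics/scene0.png

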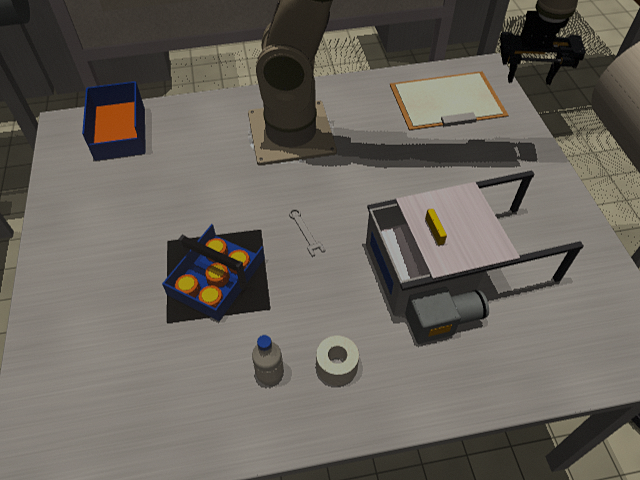

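The top view shows the hopper at left, with its motor at about (190,162) on the far side. The yellow handle is at (147,240) and the cover is already partly open. The tray is on the mat at about (433,287) and its bar runs (405,257) to (478,313). The roll is at (307,145), the bottle at (382,148) and the wrench at (310,337). I'll enlarge the tray and hopper and measure them.

```bash
cat > h.py <<'E'
import numpy as np,cv2
from scipy.spatial.transform import Rotation as R
def world(c,u,v,z=None,w=1):
    K=c["mtx"];T=c["T"]
    ray=np.array([(u-K[0,2])/K[0,0],(v-K[1,2])/K[1,1],1.])
    d=T[:3,:3]@ray
    if z is None:
        a=c["z_map"][v-w:v+w+1,u-w:u+w+1]; k=np.median(a[a>0])
    else: k=(z-T[2,3])/d[2]
    return T[:3,3]+k*d
E
python3 - <<'E'
from h import *
c=dict(np.load("top0.npz")); s=dict(np.load("scene0.npz"))
P=lambda n,u,v,z=None: print(n,np.round(world(c,u,v,z),3))
P("handle",147,240)
for q in((148,217),(153,217),(155,264),(148,265)):P("h corner",*q,.181)
for q in((62,184),(180,177),(183,311),(64,317)):P("cover corner",*q,.147)
for q in((217,180),(225,303)):P("rim",*q,.14)
for q in((368,231),(487,235),(490,355),(367,352)):P("mat",*q,.004)
P("bar a",410,260);P("bar m",442,285);P("bar b",473,308)
for q in((438,249),(467,270),(401,296),(429,321)):P("cap",*q)
P("roll",300,128);P("bottle",387,132)
a=cv2.resize(c["image"][210:370,355:505],None,fx=2.6,fy=2.6,interpolation=2)
b=cv2.resize(s["image"][215:330,155:280],None,fx=3.2,fy=3.2,interpolation=2)
h=max(a.shape[0],b.shape[0]);p=lambda i:np.pad(i,((0,h-i.shape[0]),(0,0),(0,0)))
o=np.hstack([p(a),p(b)]);print(o.shape);cv2.imwrite("pics/crop1.png",o[:,:,::-1])
E
```

```text
handle [0.541 0.234 0.181]
h corner [0.58  0.235 0.181]
h corner [0.579 0.226 0.181]
h corner [0.502 0.219 0.181]
h corner [0.5   0.231 0.181]
cover corner [0.646 0.399 0.147]
cover corner [0.657 0.195 0.147]
cover corner [0.426 0.181 0.147]
cover corner [0.418 0.378 0.147]
rim [0.653 0.132 0.14 ]
rim [0.439 0.113 0.14 ]
mat [ 0.583 -0.145  0.004]
mat [ 0.573 -0.386  0.004]
mat [ 0.337 -0.376  0.004]
mat [ 0.345 -0.137  0.004]
bar a [ 0.512 -0.208  0.111]
bar m [ 0.467 -0.262  0.111]
bar b [ 0.427 -0.315  0.111]
cap [ 0.541 -0.276  0.039]
cap [ 0.5   -0.331  0.037]
cap [ 0.451 -0.202  0.038]
cap [ 0.404 -0.253  0.039]
roll [ 0.781 -0.01   0.059]
bottle [ 0.736 -0.168  0.15 ]
(416, 790, 3)
```

View pics/crop1.png

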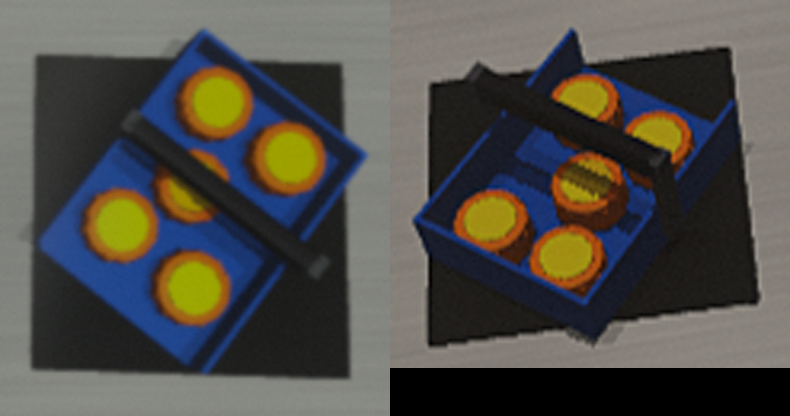

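The open end of the tray is at the lower left of the crop, (40,245) to (205,372); the back wall is at the upper right. So tray +x points along world (-0.78, 0.62). I'll refine the key poses and write a helper that converts a target pose into move units.

```bash
cat >> h.py <<'E'
def cloud(c):
    K=c["mtx"];T=c["T"];v,u=np.mgrid[:480,:640];z=c["z_map"]
    p=np.stack([(u-K[0,2])/K[0,0]*z,(v-K[1,2])/K[1,1]*z,z],-1)
    return p@T[:3,:3].T+T[:3,3]
def rect(p,m):
    m=m.astype(np.uint8);n,l,s,_=cv2.connectedComponentsWithStats(m);k=1+np.argmax(s[1:,4])
    q=p[l==k];(a,b),(w,h),_=R_=cv2.minAreaRect((q[:,:2]*1000).astype(np.float32))
    e=cv2.boxPoints(R_);i=e[1]-e[0];j=e[2]-e[1];d=i if np.hypot(*i)>np.hypot(*j) else j
    return dict(n=len(q),c=(round(a),round(b)),size=(round(w),round(h)),yaw_long=round(np.degrees(np.arctan2(d[1],d[0]))%180,1),z=round(float(np.median(q[:,2])),3))
def Rt(yaw,tilt=0,half=False):
    """tool orientation holding tray: tray x at yaw (deg), open end down by tilt; tool y along tray x (half: reversed)"""
    t=R.from_euler("ZY",[yaw,tilt],degrees=True)
    m=t.as_matrix();y=m[:,0]*(-1 if half else 1);z=-m[:,2]
    return R.from_matrix(np.stack([np.cross(y,z),y,z],1))
def move(st,pos,rot):
    """dp, rotation fractions from measured state to TCP pos/rot"""
    q=R.from_quat(st["eef_rot"]);dp=q.inv().apply(np.array(pos)-st["ee_pos"])/.15
    rv=(q.inv()*rot).as_rotvec()/(2*np.pi)
    return np.round(dp,3).tolist(),np.round(rv,4).tolist()
E
python3 - <<'E'
from h import *; from bench import r
for f in("top0.npz","scene0.npz"):
    c=dict(np.load(f));p=cloud(c);z=p[...,2];im=c["image"].astype(int);g=(c["z_map"]>0)
    ye=(im[...,0]>im[...,2]+80)&(im[...,1]>im[...,2]+60)
    print("handle",rect(p,g&ye&(z>.17)&(z<.19)))
    print("cover",rect(p,g&(z>.144)&(z<.152)&(p[...,1]>.1)))
    print("rim+cover",rect(p,g&(z>.132)&(z<.152)&(p[...,1]>.08)))
    print("bar",rect(p,g&(z>.1)&(z<.12)&(p[...,1]<-.1)))
    print("tray",rect(p,g&(z>.045)&(z<.065)&(p[...,1]<-.1)&(p[...,0]<.62)))
    print("mat",rect(p,g&(z>.0)&(z<.008)&(im.sum(-1)<120)&(p[...,1]<-.1)))
E
```

```text
handle {'n': 441, 'c': (542, 240), 'size': (77, 16), 'yaw_long': np.float32(4.1), 'z': 0.181}
cover {'n': 14749, 'c': (539, 290), 'size': (231, 202), 'yaw_long': np.float32(4.0), 'z': 0.147}
rim+cover {'n': 18000, 'c': (538, 314), 'size': (239, 384), 'yaw_long': np.float32(94.1), 'z': 0.146}
bar {'n': 940, 'c': (469, -261), 'size': (166, 17), 'yaw_long': np.float32(50.8), 'z': 0.11}
tray {'n': 491, 'c': (516, -299), 'size': (150, 81), 'yaw_long': np.float32(50.5), 'z': 0.053}
mat {'n': 1660, 'c': (406, -326), 'size': (100, 133), 'yaw_long': np.float32(177.4), 'z': 0.004}
handle {'n': 194, 'c': (544, 241), 'size': (79, 18), 'yaw_long': np.float32(4.7), 'z': 0.181}
cover {'n': 6395, 'c': (541, 291), 'size': (235, 204), 'yaw_long': np.float32(4.1), 'z': 0.147}
rim+cover {'n': 8946, 'c': (537, 334), 'size': (244, 423), 'yaw_long': np.float32(93.9), 'z': 0.146}
bar {'n': 991, 'c': (-435, -369), 'size': (35, 538), 'yaw_long': np.float32(90.7), 'z': 0.11}
tray {'n': 1591, 'c': (-99, -496), 'size': (146, 216), 'yaw_long': np.float32(178.9), 'z': 0.048}
mat {'n': 1090, 'c': (538, -165), 'size': (87, 178), 'yaw_long': np.float32(141.4), 'z': 0.004}
```

Run:
```python
from h import *; from bench import r
s=r.read_state()
for half in(0,1):print(move(s,[.5425,.2405,.215],Rt(94,0,half)))
```

```text
([-3.018, -1.607, 0.048], [-0.0002, -0.0, -0.0566])
([-3.018, -1.607, 0.048], [-0.0, 0.0003, 0.4434])
```

```bash
R1='x'; python3 -m pendant '[{"dp":[-0.35,-0.18,0],"rotation":[0,0,0],"jaw":1},{"dp":[-0.7,-0.36,0],"rotation":[0,0,0],"jaw":1},{"dp":[-1,-0.53,0],"rotation":[0,0,0],"jaw":1}]'
python3 -m pendant '[{"dp":[-0.35,-0.18,0],"rotation":[0,0,0],"jaw":1},{"dp":[-0.7,-0.36,0],"rotation":[0,0,0],"jaw":1},{"dp":[-1,-0.53,0],"rotation":[0,0,0],"jaw":1},{"dp":[-1,-0.53,0],"rotation":[0,0,-0.0566],"jaw":1},{"dp":[-1,-0.53,0],"rotation":[0,0,-0.0566],"jaw":1},{"dp":[-1,-0.53,0],"rotation":[0,0,-0.0566],"jaw":1}]' 30
python3 - <<'E'
from h import *; from bench import r
s=r.read_state(); print(s["joint_positions"])
print(move(s,[.5425,.2405,.215],Rt(94)))
E
```

```text
time: 0.48
ee_pos: [0.2993, 0.4792, 0.2222]
eef_rot: [0.143, 0.99, -0.0, 0.0]
ft_force: [0.8, 0.5, -0.5]
width: 0.0868
grip_force: 0.0
time: 1.23
ee_pos: [0.4191, 0.3623, 0.2222]
eef_rot: [-0.034, 0.999, -0.0, -0.0]
ft_force: [-0.1, 0.3, -0.4]
width: 0.0871
grip_force: 0.0
[-0.88789321  0.17367096  0.10475175  1.6589086  -0.01880447  1.31055994
  0.85947764]
([-0.765, -0.866, 0.048], [-0.0, -0.0001, -0.0002])
```

```bash
python3 -m pendant '[{"dp":[-0.25,-0.29,0],"rotation":[0,0,0],"jaw":1},{"dp":[-0.5,-0.58,0],"rotation":[0,0,0],"jaw":1},{"dp":[-0.765,-0.866,0],"rotation":[0,0,0],"jaw":1},{"dp":[-0.765,-0.866,0],"rotation":[0,0,0],"jaw":1},{"dp":[-0.765,-0.866,0.2],"rotation":[0,0,0],"jaw":1},{"dp":[-0.765,-0.866,0.44],"rotation":[0,0,0],"jaw":1},{"dp":[-0.765,-0.866,0.44],"rotation":[0,0,0],"jaw":1},{"dp":[-0.765,-0.866,0.44],"rotation":[0,0,0],"jaw":0.5}]' 30
python3 -m pendant '[{"dp":[0,0,0],"rotation":[0,0,0],"jaw":0},{"dp":[0,0,0],"rotation":[0,0,0],"jaw":0},{"dp":[0,0,0],"rotation":[0,0,0],"jaw":0},{"dp":[0,0,0],"rotation":[0,0,0],"jaw":0},{"dp":[0,0,0],"rotation":[0,0,0],"jaw":0}]' 30
```

```text
time: 2.22
ee_pos: [0.543, 0.2416, 0.1579]
eef_rot: [-0.034, 0.999, 0.0, 0.001]
ft_force: [1.0, -0.3, 1.2]
width: 0.0825
grip_force: 0.0
time: 2.85
ee_pos: [0.5427, 0.241, 0.1565]
eef_rot: [-0.035, 0.999, 0.0, -0.0]
ft_force: [0.1, 0.6, 0.6]
width: 0.0351
grip_force: 0.0
```

```bash
python3 -m pendant '[{"dp":[0,0,0],"rotation":[0,0,0],"jaw":0},{"dp":[0,0,0],"rotation":[0,0,0],"jaw":0},{"dp":[0,0,0],"rotation":[0,0,0],"jaw":0},{"dp":[0,0,0],"rotation":[0,0,0],"jaw":0}]' 30
python3 -m pendant '[{"dp":[0,0.1,0],"rotation":[0,0,0],"jaw":0},{"dp":[0,0.25,0],"rotation":[0,0,0],"jaw":0},{"dp":[0,0.4,0],"rotation":[0,0,0],"jaw":0},{"dp":[0,0.55,0],"rotation":[0,0,0],"jaw":0},{"dp":[0,0.7,0],"rotation":[0,0,0],"jaw":0},{"dp":[0,0.8,0],"rotation":[0,0,0],"jaw":0},{"dp":[0,0.86,0],"rotation":[0,0,0],"jaw":0},{"dp":[0,0.86,0],"rotation":[0,0,0],"jaw":0}]' 30
python3 - <<'E'
from h import *; from bench import camera
c=camera("top");p=cloud(c);z=p[...,2];im=c["image"].astype(int);g=(c["z_map"]>0)
print("cover",rect(p,g&(z>.144)&(z<.152)&(p[...,1]>.1)))
E
```

```text
time: 3.35
ee_pos: [0.5427, 0.241, 0.1565]
eef_rot: [-0.035, 0.999, 0.0, 0.0]
ft_force: [0.3, 0.4, 0.2]
width: 0.0158
grip_force: 30.0
time: 4.35
ee_pos: [0.5335, 0.3711, 0.1566]
eef_rot: [-0.035, 0.999, 0.001, 0.0]
ft_force: [0.6, 2.7, -0.4]
width: 0.0161
grip_force: 30.0
cover {'n': 5464, 'c': (465, 402), 'size': (100, 175), 'yaw_long': np.float32(94.7), 'z': 0.147}
```

```bash
python3 -m pendant '[{"dp":[0,0,0],"rotation":[0,0,0],"jaw":0.6},{"dp":[0,0,0],"rotation":[0,0,0],"jaw":0.6},{"dp":[0,0,0],"rotation":[0,0,0],"jaw":0.6},{"dp":[0,0,0],"rotation":[0,0,0],"jaw":0.6},{"dp":[0,0,-0.3],"rotation":[0,0,0],"jaw":0.6},{"dp":[0,0,-0.6],"rotation":[0,0,0],"jaw":0.6},{"dp":[0,-0.3,-0.9],"rotation":[0,0,0],"jaw":0.6},{"dp":[0,-0.6,-1],"rotation":[0,0,0],"jaw":0.6}]' 30
cat >> h.py <<'E'
H=np.array([.545,.2225,0]);YD=np.array([-.0706,.9975,0])
def pour(tilt,ly=-.03,lz=.17,yaw=94.05,half=False):
    q=Rt(yaw,tilt,half);t=R.from_euler("ZY",[yaw,tilt],degrees=True)
    lip=H+ly*YD+[0,0,lz]
    return lip-t.apply([.1,0,-.095])+q.apply([0,0,.0187]),q
E
python3 - <<'E'
from h import *; from bench import r
s=r.read_state(); print(s["joint_positions"])
for t in(0,20,35,50):print(t,np.round(pour(t)[0],3),move(s,*pour(t)))
E
```

```text
time: 5.4
ee_pos: [0.5407, 0.2793, 0.3096]
eef_rot: [-0.035, 0.999, 0.001, 0.002]
ft_force: [-0.2, 0.1, 0.3]
width: 0.0523
grip_force: 0.0
[-0.72799923  0.26096657  0.22200925  1.38027889 -0.05719635  1.5024223
  1.13196012]
0 [0.554 0.093 0.246] ([-0.0, -1.247, 0.42], [0.0003, 0.0006, 0.0])
20 [0.552 0.125 0.276] ([-0.001, -1.033, 0.223], [0.0559, 0.0006, -0.0001])
35 [0.55  0.155 0.29 ] ([-0.001, -0.835, 0.13], [0.0975, 0.0006, -0.0002])
50 [0.548 0.187 0.296] ([-0.001, -0.619, 0.092], [0.1392, 0.0006, -0.0002])
```

```bash
python3 -m pendant '[{"dp":[0,-0.3,0.05],"rotation":[0.028,0,0],"jaw":0.6},{"dp":[0,-0.619,0.092],"rotation":[0.056,0,0],"jaw":0.6},{"dp":[0,-0.619,0.092],"rotation":[0.084,0,0],"jaw":0.6},{"dp":[0,-0.619,0.092],"rotation":[0.112,0,0],"jaw":0.6},{"dp":[0,-0.619,0.092],"rotation":[0.139,0,0],"jaw":0.6},{"dp":[0,-0.619,0.092],"rotation":[0.139,0,0],"jaw":0.6},{"dp":[0,-0.619,0.092],"rotation":[0.139,0,0],"jaw":0.6},{"dp":[0,-0.619,0.092],"rotation":[0.139,0,0],"jaw":0.6}]'
python3 - <<'E'
from h import *; from bench import r,camera
s=r.read_state(); print(s["joint_positions"])
print(move(s,*pour(50)))
c=camera("scene");cv2.imwrite("pics/tilt.png",c["image"][:,:,::-1])
E
```

```text
time: 6.4
ee_pos: [0.5472, 0.1858, 0.2944]
eef_rot: [-0.03, 0.907, -0.421, 0.015]
ft_force: [0.0, -0.1, -0.4]
width: 0.0521
grip_force: 0.0
[-0.96156975  0.52595681  0.27455395  1.32831416  0.55986794  1.83107348
  0.94964409]
([-0.003, -0.002, -0.01], [0.0005, -0.0002, -0.0007])
```

View pics/tilt.png

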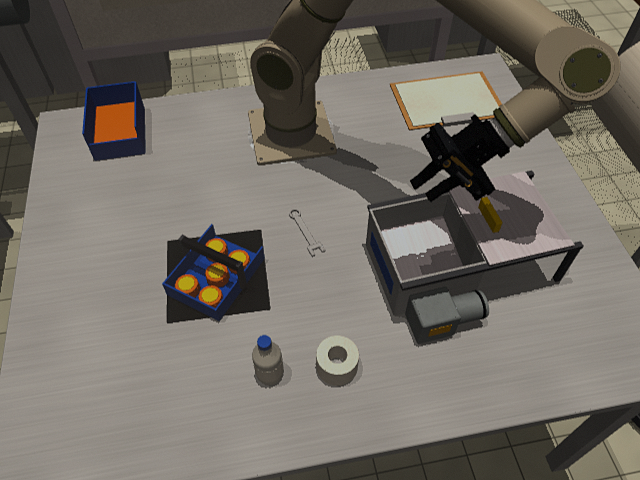

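The picture shows the hand tilted over an open mouth, (455,215). The cover edge sits at the hopper's +y wall and the bystanders are untouched. The 50° tilt is reachable. I'll go to the tray using the half-turned grasp so that joint 7 stays in range.

Run:
```python
from h import *; from bench import r
s=r.read_state()
print(move(s,[.52,.05,.29],Rt(94)))
s1=dict(ee_pos=np.array([.52,.05,.29]),eef_rot=Rt(94).as_quat())
print(move(s1,[.469,-.10,.25],Rt(140.8,0,True)))
```

```text
([0.241, -0.554, 0.7], [-0.1384, 0.0002, -0.0005])
([0.409, -0.974, 0.267], [0.0, 0.0, 0.37])
```

```bash
python3 -m pendant '[{"dp":[0.05,-0.15,0],"rotation":[-0.029,0,0],"jaw":0.7},{"dp":[0.1,-0.25,0.2],"rotation":[-0.058,0,0],"jaw":0.7},{"dp":[0.15,-0.35,0.4],"rotation":[-0.087,0,0],"jaw":0.7},{"dp":[0.2,-0.45,0.6],"rotation":[-0.116,0,0],"jaw":0.7},{"dp":[0.241,-0.554,0.7],"rotation":[-0.1384,0,0],"jaw":0.7},{"dp":[0.241,-0.554,0.7],"rotation":[-0.1384,0,0],"jaw":0.7}]'
python3 -m pendant '[{"dp":[0.05,-0.12,0],"rotation":[0,0,0.029],"jaw":0.7},{"dp":[0.1,-0.24,0],"rotation":[0,0,0.058],"jaw":0.7},{"dp":[0.15,-0.37,0],"rotation":[0,0,0.087],"jaw":0.7},{"dp":[0.2,-0.5,0.05],"rotation":[0,0,0.116],"jaw":0.7},{"dp":[0.25,-0.62,0.1],"rotation":[0,0,0.145],"jaw":0.7},{"dp":[0.3,-0.74,0.15],"rotation":[0,0,0.174],"jaw":0.7},{"dp":[0.35,-0.86,0.2],"rotation":[0,0,0.203],"jaw":0.7},{"dp":[0.409,-0.974,0.267],"rotation":[0,0,0.232],"jaw":0.7}]'
python3 - <<'E'
from h import *; from bench import r
s=r.read_state(); print(s["joint_positions"])
print(move(s,[.469,-.261,.20],Rt(140.8,0,True)))
E
```

```text
time: 7.2
ee_pos: [0.5201, 0.045, 0.2915]
eef_rot: [-0.029, 1.0, -0.0, 0.003]
ft_force: [0.8, 0.7, 0.6]
width: 0.0611
grip_force: 0.0
time: 8.2
ee_pos: [0.4689, -0.0993, 0.25]
eef_rot: [0.642, 0.767, -0.001, 0.002]
ft_force: [0.2, -0.3, 0.3]
width: 0.0608
grip_force: 0.0
[-0.4074576  -0.03508922  0.51204142  1.81573635  0.02094298  1.35388336
  0.2769323 ]
([-1.06, -0.19, 0.337], [0.0005, 0.0005, 0.1371])
```

```bash
python3 -m pendant '[{"dp":[-0.2,-0.04,0],"rotation":[0,0,0.028],"jaw":0.7},{"dp":[-0.4,-0.08,0],"rotation":[0,0,0.056],"jaw":0.7},{"dp":[-0.6,-0.12,0.1],"rotation":[0,0,0.084],"jaw":0.7},{"dp":[-0.8,-0.16,0.2],"rotation":[0,0,0.112],"jaw":0.7},{"dp":[-1,-0.19,0.3],"rotation":[0,0,0.137],"jaw":0.7},{"dp":[-1,-0.19,0.3],"rotation":[0,0,0.137],"jaw":0.7},{"dp":[-1,-0.19,0.3],"rotation":[0,0,0.137],"jaw":0.7}]'
python3 - <<'E'
from h import *; from bench import r
s=r.read_state(); print(s["joint_positions"])
print(move(s,[.469,-.261,.082],Rt(140.8,0,True)))
E
```

```text
time: 9.07
ee_pos: [0.4685, -0.251, 0.2056]
eef_rot: [0.901, 0.433, -0.0, 0.002]
ft_force: [0.3, 0.4, -0.6]
width: 0.0609
grip_force: 0.0
[-0.22601804  0.14305305  0.69615042  1.76659159 -0.09336157  1.26364948
 -0.18216546]
([-0.049, 0.042, 0.824], [0.0005, 0.0003, 0.0014])
```

```bash
python3 -m pendant '[{"dp":[-0.049,0.042,0],"rotation":[0,0,0],"jaw":0.7},{"dp":[-0.049,0.042,0.25],"rotation":[0,0,0],"jaw":0.7},{"dp":[-0.049,0.042,0.5],"rotation":[0,0,0],"jaw":0.7},{"dp":[-0.049,0.042,0.7],"rotation":[0,0,0],"jaw":0.7},{"dp":[-0.049,0.042,0.83],"rotation":[0,0,0],"jaw":0.7},{"dp":[-0.049,0.042,0.83],"rotation":[0,0,0],"jaw":0.7},{"dp":[-0.049,0.042,0.83],"rotation":[0,0,0],"jaw":0.4},{"dp":[-0.049,0.042,0.83],"rotation":[0,0,0],"jaw":0}]' 45
python3 -m pendant '[{"dp":[0,0,0],"rotation":[0,0,0],"jaw":0},{"dp":[0,0,0],"rotation":[0,0,0],"jaw":0},{"dp":[0,0,0],"rotation":[0,0,0],"jaw":0},{"dp":[0,0,0],"rotation":[0,0,0],"jaw":0},{"dp":[0,0,0],"rotation":[0,0,0],"jaw":0},{"dp":[0,0,0],"rotation":[0,0,0],"jaw":0}]' 45
python3 - <<'E'
from h import *; from bench import r
s=r.read_state(); print(s["ee_pos"],s["width"],s["grip_force"])
E
```

```text
time: 10.07
ee_pos: [0.4691, -0.2622, 0.0817]
eef_rot: [0.902, 0.432, 0.0, 0.002]
ft_force: [-0.2, -0.3, 0.8]
width: 0.0482
grip_force: 0.0
time: 10.82
ee_pos: [0.4685, -0.262, 0.0807]
eef_rot: [0.902, 0.432, -0.001, 0.002]
ft_force: [1.1, -0.2, 0.7]
width: 0.0157
grip_force: 45.0
[ 0.46852616 -0.26203311  0.08067848] 0.015651513451677593 44.99760065227747
```

```bash
python3 -m pendant '[{"dp":[0,0,-0.05],"rotation":[0,0,0],"jaw":0},{"dp":[0,0,-0.15],"rotation":[0,0,0],"jaw":0},{"dp":[0,0,-0.3],"rotation":[0,0,0],"jaw":0},{"dp":[0,0,-0.5],"rotation":[0,0,0],"jaw":0},{"dp":[0,0,-0.7],"rotation":[0,0,0],"jaw":0},{"dp":[0,0,-0.87],"rotation":[0,0,0],"jaw":0},{"dp":[0,0,-0.97],"rotation":[0,0,0],"jaw":0},{"dp":[0,0,-1],"rotation":[0,0,0],"jaw":0}]' 45
python3 - <<'E'
from h import *; from bench import r,camera
c=camera("scene");cv2.imwrite("pics/lift.png",c["image"][:,:,::-1])
s=r.read_state()
print(pour(0,half=True)[0],move(s,[.50,-.10,.27],Rt(140.8-24,0,True)))
for y,a in((-.03,94.05),):
    s1=dict(ee_pos=np.array([.50,-.10,.27]),eef_rot=Rt(140.8-24,0,True).as_quat())
    print(move(s1,pour(0,half=True)[0]+[0,-.03,.04],Rt(94.05,0,True)))
E
```

```text
time: 11.82
ee_pos: [0.4684, -0.2615, 0.2313]
eef_rot: [0.902, 0.432, -0.0, 0.002]
ft_force: [-0.5, 0.2, -6.4]
width: 0.0158
grip_force: 45.0
[0.5541807  0.09282472 0.2463    ] ([0.97, -0.51, -0.263], [0.0005, 0.0003, 0.0677])
([0.812, -0.806, -0.109], [0.0, 0.0, 0.0632])
```

View pics/lift.png

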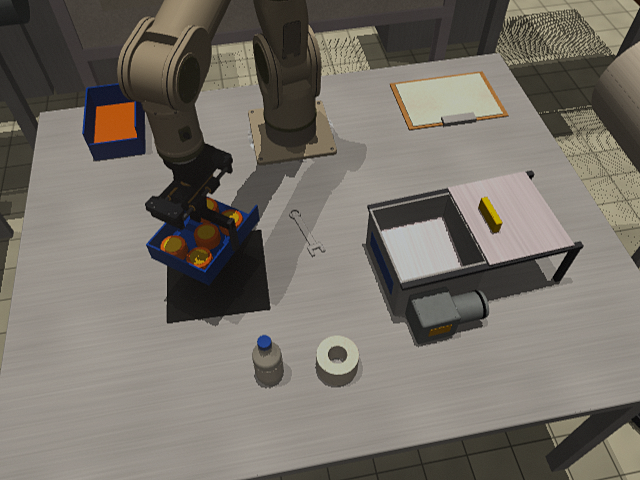

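The tray is lifted level at (205,240) with its caps aboard, and the cover is open. I'll carry it gently to the hopper.

```bash
python3 -m pendant '[{"dp":[0.05,-0.03,-0.05],"rotation":[0,0,0.004],"jaw":0},{"dp":[0.17,-0.09,-0.1],"rotation":[0,0,0.012],"jaw":0},{"dp":[0.32,-0.17,-0.15],"rotation":[0,0,0.022],"jaw":0},{"dp":[0.48,-0.25,-0.2],"rotation":[0,0,0.034],"jaw":0},{"dp":[0.64,-0.34,-0.25],"rotation":[0,0,0.045],"jaw":0},{"dp":[0.8,-0.42,-0.263],"rotation":[0,0,0.056],"jaw":0},{"dp":[0.92,-0.49,-0.263],"rotation":[0,0,0.064],"jaw":0},{"dp":[0.97,-0.51,-0.263],"rotation":[0,0,0.0677],"jaw":0}]'
python3 -m pendant '[{"dp":[0.05,-0.05,-0.01],"rotation":[0,0,0.004],"jaw":0},{"dp":[0.15,-0.15,-0.03],"rotation":[0,0,0.012],"jaw":0},{"dp":[0.28,-0.28,-0.05],"rotation":[0,0,0.022],"jaw":0},{"dp":[0.42,-0.42,-0.07],"rotation":[0,0,0.032],"jaw":0},{"dp":[0.56,-0.56,-0.09],"rotation":[0,0,0.043],"jaw":0},{"dp":[0.69,-0.68,-0.1],"rotation":[0,0,0.053],"jaw":0},{"dp":[0.77,-0.76,-0.109],"rotation":[0,0,0.06],"jaw":0},{"dp":[0.812,-0.806,-0.109],"rotation":[0,0,0.0632],"jaw":0}]'
python3 - <<'E'
from h import *; from bench import r
s=r.read_state(); print(s["joint_positions"])
for t in(5,10,15,20,26,32,40,50):print(t,move(s,*pour(t,lz=.175,half=True)))
E
```

```text
time: 12.88
ee_pos: [0.4997, -0.0983, 0.2682]
eef_rot: [0.973, 0.232, -0.001, 0.001]
ft_force: [0.3, -0.6, -6.1]
width: 0.0157
grip_force: 45.0
time: 13.88
ee_pos: [0.554, 0.0638, 0.284]
eef_rot: [0.999, 0.035, -0.001, 0.002]
ft_force: [0.2, -0.7, -6.3]
width: 0.0155
grip_force: 45.0
[-0.6203386   0.15817164  0.47987199  1.56790937 -0.06929747  1.43570577
 -1.63606732]
5 ([0.015, -0.24, 0.161], [-0.0132, 0.0003, 0.0])
10 ([0.015, -0.292, 0.108], [-0.0271, 0.0003, 0.0])
15 ([0.015, -0.347, 0.061], [-0.041, 0.0003, 0.0001])
20 ([0.015, -0.407, 0.019], [-0.0549, 0.0003, 0.0001])
26 ([0.015, -0.483, -0.025], [-0.0715, 0.0003, 0.0001])
32 ([0.015, -0.563, -0.061], [-0.0882, 0.0003, 0.0001])
40 ([0.015, -0.675, -0.095], [-0.1104, 0.0003, 0.0001])
50 ([0.015, -0.82, -0.115], [-0.1382, 0.0003, 0.0002])
```

```bash
python3 -m pendant '[{"dp":[0.015,-0.24,0.161],"rotation":[-0.0132,0,0],"jaw":0},{"dp":[0.015,-0.292,0.108],"rotation":[-0.0271,0,0],"jaw":0},{"dp":[0.015,-0.347,0.061],"rotation":[-0.041,0,0],"jaw":0},{"dp":[0.015,-0.407,0.019],"rotation":[-0.0549,0,0],"jaw":0},{"dp":[0.015,-0.483,-0.025],"rotation":[-0.0715,0,0],"jaw":0},{"dp":[0.015,-0.563,-0.061],"rotation":[-0.0882,0,0],"jaw":0},{"dp":[0.015,-0.675,-0.095],"rotation":[-0.1104,0,0],"jaw":0},{"dp":[0.015,-0.675,-0.095],"rotation":[-0.1104,0,0],"jaw":0}]'
python3 - <<'E'
from h import *; from bench import r,camera
s=r.read_state(); print(s["joint_positions"],s["ft_force"],move(s,*pour(50,lz=.18,half=True)))
c=camera("scene");d=camera("top")
cv2.imwrite("pics/pour.png",np.hstack([c["image"][130:370,300:640],d["image"][120:360,40:300]])[:,:,::-1])
E
```

```text
time: 14.88
ee_pos: [0.5482, 0.1683, 0.2961]
eef_rot: [0.939, 0.037, 0.011, 0.342]
ft_force: [0.0, 0.2, -4.7]
width: 0.0155
grip_force: 45.0
[-0.98542679  0.43162404  0.38691667  1.38476134  0.43681465  1.72351751
 -2.10720261] [ 0.03224628  0.16479831 -4.72396855] ([0.005, -0.053, -0.128], [-0.0276, -0.0002, 0.0013])
```

View pics/pour.png

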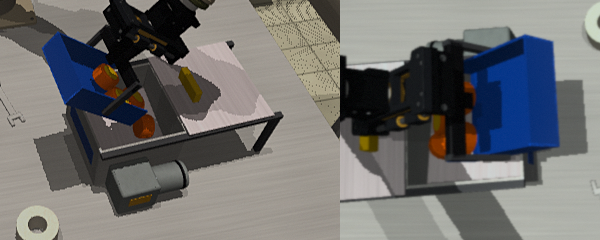

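The picture shows caps leaving the lip into the mouth at about (140,125), with some still on the tray at (105,75). I'll tip further and hold.

```bash
python3 -m pendant '[{"dp":[0.005,-0.02,-0.06],"rotation":[-0.014,0,0],"jaw":0},{"dp":[0.005,-0.053,-0.128],"rotation":[-0.0276,0,0],"jaw":0},{"dp":[0.005,-0.053,-0.128],"rotation":[-0.0276,0,0],"jaw":0},{"dp":[0.005,-0.053,-0.128],"rotation":[-0.0276,0,0],"jaw":0},{"dp":[0.005,-0.053,-0.128],"rotation":[-0.0276,0,0],"jaw":0},{"dp":[0.005,-0.053,-0.128],"rotation":[-0.0276,0,0],"jaw":0},{"dp":[0.005,-0.053,-0.128],"rotation":[-0.0276,0,0],"jaw":0},{"dp":[0.005,-0.053,-0.128],"rotation":[-0.0276,0,0],"jaw":0}]'
python3 - <<'E'
from h import *; from bench import r,camera
s=r.read_state(); print(s["joint_positions"],s["ft_force"])
c=camera("scene");d=camera("top")
cv2.imwrite("pics/pour2.png",np.hstack([c["image"][130:370,300:640],d["image"][120:360,40:300]])[:,:,::-1])
E
```

```text
time: 15.98
ee_pos: [0.5488, 0.1825, 0.3087]
eef_rot: [0.906, 0.032, 0.015, 0.421]
ft_force: [-0.2, 0.3, -4.3]
width: 0.0158
grip_force: 45.0
[-1.03788059  0.52778337  0.39707686  1.31923102  0.52478699  1.82445381
 -2.13616408] [-0.17095851  0.29934841 -4.25540906]
```

View pics/pour2.png

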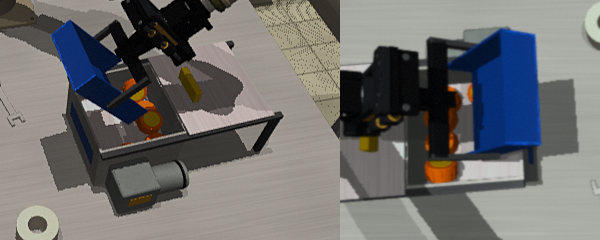

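The caps are in the hopper, at about (150,105) and (440,125). The measured weight dropped to that of the empty tray. I'll lift, level and back off, then check.

Run:
```python
from h import *; from bench import r
s=r.read_state()
for t,ly,lz in((50,-.03,.22),(45,-.04,.24),(35,-.07,.24),(25,-.09,.23),(15,-.12,.22),(7,-.13,.22),(0,-.14,.22)):print(t,move(s,*pour(t,ly,lz,half=True)))
```

```text
50 ([-0.006, 0.17, -0.18], [-0.0003, 0.0, -0.0])
45 ([-0.006, 0.357, -0.155], [0.0136, 0.0, -0.0])
35 ([-0.006, 0.553, 0.127], [0.0414, 0.0, -0.0])
25 ([-0.006, 0.632, 0.412], [0.0691, 0.0, -0.0])
15 ([-0.006, 0.729, 0.752], [0.0969, 0.0, -0.0])
7 ([-0.006, 0.769, 0.92], [0.1191, 0.0, -0.0])
0 ([-0.006, 0.796, 1.072], [0.1386, 0.0, -0.0])
```

```bash
python3 -m pendant '[{"dp":[0,0.17,-0.18],"rotation":[0,0,0],"jaw":0},{"dp":[0,0.357,-0.155],"rotation":[0.0136,0,0],"jaw":0},{"dp":[0,0.553,0.127],"rotation":[0.0414,0,0],"jaw":0},{"dp":[0,0.632,0.412],"rotation":[0.0691,0,0],"jaw":0},{"dp":[0,0.729,0.752],"rotation":[0.0969,0,0],"jaw":0},{"dp":[0,0.769,0.92],"rotation":[0.1191,0,0],"jaw":0},{"dp":[0,0.78,1],"rotation":[0.1386,0,0],"jaw":0},{"dp":[0,0.78,1],"rotation":[0.1386,0,0],"jaw":0}]'
python3 - <<'E'
from h import *; from bench import r,camera
s=r.read_state()
print(move(s,[.50,-.13,.25],Rt(117,0,True)))
s1=dict(ee_pos=np.array([.50,-.13,.25]),eef_rot=Rt(117,0,True).as_quat())
print(move(s1,[.462,-.261,.13],Rt(140.8,0,True)))
E
```

```text
time: 17.08
ee_pos: [0.5615, -0.012, 0.3016]
eef_rot: [1.0, 0.031, -0.0, 0.0]
ft_force: [-0.3, -0.8, -4.7]
width: 0.0158
grip_force: 45.0
([-0.458, 0.759, 0.345], [0.0001, 0.0001, -0.065])
([-0.622, 0.663, 0.8], [0.0, 0.0, -0.0661])
```

```bash
python3 -m pendant '[{"dp":[-0.1,0.15,0.07],"rotation":[0,0,-0.015],"jaw":0},{"dp":[-0.2,0.35,0.15],"rotation":[0,0,-0.032],"jaw":0},{"dp":[-0.33,0.55,0.25],"rotation":[0,0,-0.049],"jaw":0},{"dp":[-0.458,0.759,0.345],"rotation":[0,0,-0.065],"jaw":0},{"dp":[-0.458,0.759,0.345],"rotation":[0,0,-0.065],"jaw":0}]'
python3 -m pendant '[{"dp":[-0.15,0.16,0],"rotation":[0,0,-0.016],"jaw":0},{"dp":[-0.3,0.32,0.1],"rotation":[0,0,-0.032],"jaw":0},{"dp":[-0.46,0.5,0.2],"rotation":[0,0,-0.049],"jaw":0},{"dp":[-0.622,0.663,0.35],"rotation":[0,0,-0.066],"jaw":0},{"dp":[-0.622,0.663,0.55],"rotation":[0,0,-0.066],"jaw":0},{"dp":[-0.622,0.663,0.7],"rotation":[0,0,-0.066],"jaw":0},{"dp":[-0.622,0.663,0.7],"rotation":[0,0,-0.066],"jaw":0}]'
python3 - <<'E'
from h import *; from bench import r,camera
s=r.read_state()
print(move(s,[.462,-.261,.081],Rt(140.8,0,True)))
c=camera("scene");d=camera("top")
a=cv2.resize(d["image"][160:330,140:250],None,fx=2.8,fy=2.8)
b=c["image"][2:478,120:600];a=np.pad(a,((0,0),(0,0),(0,0)))[:476];print(a.shape,b.shape)
cv2.imwrite("pics/back.png",np.hstack([a,b])[:,:,::-1])
E
```

```text
time: 17.7
ee_pos: [0.4998, -0.1276, 0.249]
eef_rot: [0.972, 0.236, -0.002, 0.001]
ft_force: [0.3, -0.0, -3.4]
width: 0.0152
grip_force: 45.0
time: 18.58
ee_pos: [0.4644, -0.255, 0.1435]
eef_rot: [0.901, 0.433, -0.002, -0.001]
ft_force: [-0.0, -0.4, -2.7]
width: 0.0158
grip_force: 45.0
([-0.04, 0.014, 0.417], [-0.0005, 0.0004, 0.0014])
(476, 308, 3) (476, 480, 3)
```

View pics/back.png

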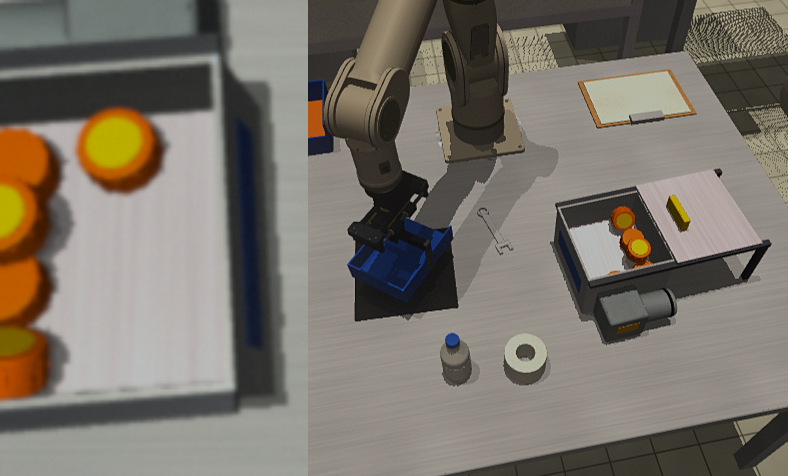

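The crop shows five caps inside the hopper at (20,165), (120,145), (10,210), (15,290) and (15,360). The tray is empty and level over the mat at (400,265). I'll lower it, release and lift off.

```bash
python3 -m pendant '[{"dp":[-0.04,0.014,0.12],"rotation":[0,0,0],"jaw":0},{"dp":[-0.04,0.014,0.25],"rotation":[0,0,0],"jaw":0},{"dp":[-0.04,0.014,0.34],"rotation":[0,0,0],"jaw":0},{"dp":[-0.04,0.014,0.38],"rotation":[0,0,0],"jaw":0},{"dp":[-0.04,0.014,0.4],"rotation":[0,0,0],"jaw":0},{"dp":[-0.04,0.014,0.415],"rotation":[0,0,0],"jaw":0},{"dp":[-0.04,0.014,0.415],"rotation":[0,0,0],"jaw":0}]'
python3 -m pendant '[{"dp":[0,0,0],"rotation":[0,0,0],"jaw":0.6},{"dp":[0,0,0],"rotation":[0,0,0],"jaw":0.6},{"dp":[0,0,0],"rotation":[0,0,0],"jaw":0.6},{"dp":[0,0,0],"rotation":[0,0,0],"jaw":0.6},{"dp":[0,0,-0.15],"rotation":[0,0,0],"jaw":0.6},{"dp":[0,0,-0.4],"rotation":[0,0,0],"jaw":0.6},{"dp":[0,0,-0.7],"rotation":[0,0,0],"jaw":0.6},{"dp":[0,0,-1],"rotation":[0,0,0],"jaw":0.6}]'
python3 -m pendant '[{"dp":[0.1,-0.4,-0.1],"rotation":[0,0,0],"jaw":0.6},{"dp":[0.1,-0.8,-0.1],"rotation":[0,0,0],"jaw":0.6},{"dp":[0.1,-1,-0.1],"rotation":[0,0,0],"jaw":0.6},{"dp":[0.1,-1,-0.1],"rotation":[0,0,0],"jaw":0.6}]'
python3 - <<'E'
from h import *; from bench import r,camera
d=camera("top");p=cloud(d);z=p[...,2];g=d["z_map"]>0;im=d["image"].astype(int)
print("bar",rect(p,g&(z>.1)&(z<.12)&(p[...,1]<-.1)&(p[...,0]<.62)&(im.max(-1)<90)))
q=(p-H)@np.array([[.9975,.0706,0],[-.0706,.9975,0],[0,0,1]]).T
o=(im[...,0]>im[...,2]+70)&g&(abs(q[...,0])<.1)&(abs(q[...,1])<.1)
print("cap pts max z in hopper",q[o][:,2].max(),o.sum(), "orange elsewhere",((im[...,0]>im[...,2]+90)&g&~o&(z<.14)).sum())
e=(p[...,0]>.3)&(z>.144)&(z<.152)&(p[...,1]>.1)&g
print("cover",rect(p,e)); cv2.imwrite("pics/end.png",im[:,:,::-1])
E
```

```text
time: 19.55
ee_pos: [0.4627, -0.2627, 0.0827]
eef_rot: [0.902, 0.432, 0.0, 0.0]
ft_force: [0.4, 0.5, -3.8]
width: 0.0154
grip_force: 45.0
time: 20.55
ee_pos: [0.4623, -0.2627, 0.234]
eef_rot: [0.902, 0.432, 0.0, -0.0]
ft_force: [0.8, -0.8, -0.0]
width: 0.0519
grip_force: 0.0
time: 21.05
ee_pos: [0.3543, -0.156, 0.2479]
eef_rot: [0.901, 0.433, 0.001, -0.0]
ft_force: [0.4, -0.2, 0.5]
width: 0.0521
grip_force: 0.0
bar {'n': 921, 'c': (463, -260), 'size': (166, 16), 'yaw_long': np.float32(51.4), 'z': 0.111}
cap pts max z in hopper 0.11636219038741835 3259 orange elsewhere 0
cover {'n': 12915, 'c': (530, 408), 'size': (231, 180), 'yaw_long': np.float32(4.3), 'z': 0.147}[ WARN:0@0.995] global loadsave.cpp:1063 imwrite_ Unsupported depth image for selected encoder is fallbacked to CV_8U.
```

View pics/end.png

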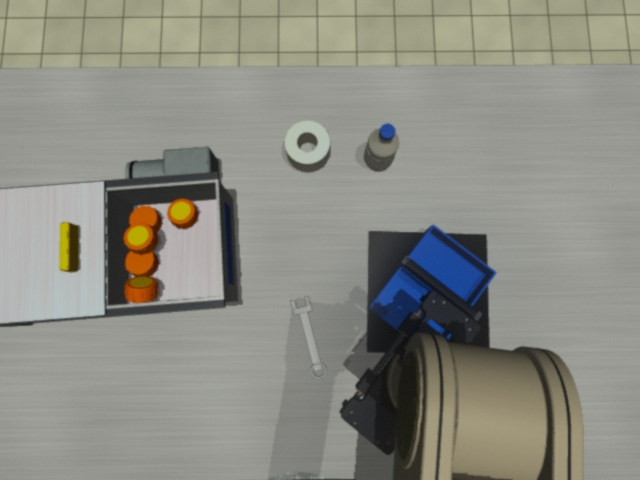

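The picture shows five caps in the hopper, with the highest point at 116 mm. The cover is open, the tray is empty and upright at (463,-260) mm on the mat, the bystanders are unmoved and the hand is clear.

```bash
python3 -c "
from bench import r
print(r.close_job())"
```

```text
the job is handed in; nothing more can be done
None
```

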